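# Set the sliding leg of the playfield cradle to its mark and squeeze the cam lever shut

### The arm

A 6-joint arm with a two-finger parallel gripper is mounted at the origin on the work surface. World frame = base frame: x ahead of the robot, y to its left, z up, the work surface at z = 0. Lengths are in m, angles in degrees, forces in N, time in s.
With the tool pointing down it reaches from about 0.375 to 0.9 m from the base axis. Payload 3.1 kg.
Tool frame: the origin (TCP) lies between the finger pads; the fingertips stand 11 mm ahead of it and the grasp point (between the pads) lies 8 mm behind it; x points along the fingers, y is the direction in which the jaws open and shut, and the axes are right-handed (so a half turn about x gives the same grasp; the last joint's range is limited). The gripper opens to 87 mm and grips with 3 to 60 N. Pads are 19 mm wide; open, the fingers measure 117 mm over their backs; the gripper's body (75 mm by 190 mm) begins 51 mm behind the grasp point.
Start: joints at [-81.561, 30.224, 82.088, -0, 67.689, -10.227], TCP at [0.2, -0.592, 0.234] pointing down, gripper open.
Joint ranges: [-176.69, 176.69], [-43.24, 126.21], [12.49, 139.97], [-82, 262], [0, 151.66], [-163.58, 163.58]. Speed limits (degrees/s): [159.86, 159.86, 180, 180, 180, 180].

### API

Orientations are given as a 3x3 rotation matrix whose columns are the frame's x, y, z axes.
In Python, from rig import bot gives the robot as it stands.
- The arm moves only by the shell command python3 -m inch 'ROWS' [OPENING]. ROWS is a JSON object of lists of equal length, an entry for each row: "dp": the shift along the tool's x, y, z in mm, a list of three; "yaw": the turn about the tool's x in degrees. In form: {"dp": [[tx, ty, tz], ...], "yaw": [yaw, ...]}. A call has 1 to 20 rows; each row shifts and turns the commanded pose from where the row before left it, along the tool's axes as they then stand; what a row does not reach is not made up. A row lasts 1/12 s, in which the tool goes at most 41.7 mm and 7.16 degrees, less where a joint would pass 70% of its speed; a pose out of reach is approached as far as the arm can. A call is refused whole if a number of a shift passes 41.7 or a number of a turn 7.16, either way. A call with a gripper value outside its range is refused whole. OPENING is the finger opening in mm, from 0 to 87, set as the call begins (- or left out, the last holds). The fingers move at their own pace and stop on an object; the grip force is fixed at half the most. Time passes only in rows, so rows that do not move let the fingers close. It gives the time, the measured TCP pose, the force and the opening at its end, in the units of the state.
- bot.read_state(): the state, without advancing time (a new reading comes with each control period).
- bot.capture(name): name is "scene" or "top"; returns a dict with "color" (400x640x3 uint8, red, green, blue), "intrinsics" (3x3 intrinsics, pixels), "k1" (the pictures are not rectified: a ray, as slopes to the right and down, at radius r is drawn at 1 + k1 r^2 times it, then the intrinsics apply), "pose" (4x4, takes a point from camera to world coordinates). Camera axes: x right, y down, z forward; pixel columns grow to the right and rows downward; lengths in m; the calibration is good to about 2 mm. A picture is of the moment at which its call begins. There is no depth.
- bot.hand_in(): hands the job in, once; it reports no verdict.
The state is a dict: "time_s": time; "joint_positions": joint angles; "qvel": joint speeds; "tau": joint torques, N m; "position": TCP position; "tcp_rot": TCP orientation; "force": force on the tool from outside, world axes, zero at the start; "moment": the same for the moment, N m; "opening": opening from 0.0 (shut) to 1.0 (fully open).
Only numpy, scipy, OpenCV 4.12 (cv2) and the standard library are available. Lean on these libraries where they do the work, as an engineer would, in place of code of your own. Each camera call takes 0.05 s, during which the arm holds its last target.

### The job

The playfield cradle has to be set up for the next playfield: slide its sliding leg along the rail until the leg stands at the arrow-shaped index plate, and only then squeeze its cam lever fully shut against the post while you hold the leg at that mark. Do not let go: finish with post and shut lever still gripped together in the hand, and leave the parts lying round the cradle where they are.

Things in the scene. Friction and masses are not known exactly. Their poses are not given: they have to be found in the camera images.
- cradle: Playfield cradle screwed to the bench: base board 130 x 660 x 16 mm, along its middle a slotted aluminium rail 34 mm wide, its top 36 mm above the bench. Origin: centre of the board's underside; z up, y along the rail, x across it (index plates on the +x side). A fixed leg like the sliding one, without lever, stands at y = +265 mm.
- leg (a joint): Position (m) of the sliding leg on the rail: its post's middle from the cradle's origin along the cradle's +y; travel -0.135 to 0.135. With the lever open it slides at about 2 N and stays where left; it cannot be lifted off. The shut lever clamps it, so that it takes several times more to move.
- post_grip (a point): Point on the middle line of the sliding leg's upright wooden post, 98 mm above the bench. The post is 16 mm thick along the rail (y), 36 mm wide across it (x), from the top of its grey shoe (48 mm above the bench) to 130 mm; a slot 16 mm wide, 18 mm deep runs along y through its top. Axes as the cradle's. The shoe, 54 mm wide, reaches 41 mm to the -y side (lever's side), 21 mm to the +y side.
- lever (a joint): Angle (rad) of the steel cam lever: 0 = fully shut (upright beside the post), up to 0.72 = open, leaning away to the cradle's -y. Pivot along x, 54 mm above the bench, 16 mm to the -y side of the post's middle. Stays where left. Its end takes about 5 N while open, up to 8 N as the cam bites below 0.45 rad; a push on the lever alone just shoves the leg.
- lever_tip (a point): Middle of the lever's rounded end bar (24 mm long across the rail, 11 mm thick), 50 mm from the pivot. Post and shut lever together measure 29.5 mm along the rail: from 8 mm on the +y side of the post's middle to 21.5 mm on its -y side; at 0.6 rad about 58 mm. The bar is 104 mm above the bench when shut, 95 mm at 0.6 rad.
- arrow_plate: The wanted mark: flat dark steel index plate, arrow-shaped, 34 mm long, 26 mm over its head, 3 mm thick, on the base board beyond the rail, its point towards the rail. Origin: underside, on the arrow's centre line; x along the arrow away from the rail, y along the rail. The leg is at the mark when its post's middle and index finger are on the arrow's centre line (y = 0 in this frame).
- round_plate: Another index plate, for another playfield: flat round disc, 24 mm across. Not wanted.
- square_plate: Another index plate: flat square, 22 mm, near which the leg is parked at the start. Not wanted.
- bat_a: Bystander: red flipper bat, 76 mm long, 18 mm high with a 22 mm shaft standing on it, lying loose on the bench. Origin: underside.
- bat_b: Bystander: second red flipper bat, the same.
- plunger: Bystander: plunger rod, 170 mm long, 25 mm thick over its knob and rubber tip, lying loose on the bench.
- spinner: Bystander: yellow spinner target with its wire, 46 x 55 x 13 mm, lying loose on the bench.
- index_finger (a point): Tip of the small steel finger low on the shoe's +x side, in line with the post's middle, 24 mm above the bench; it points at the index plates.

How it is judged:
By the outcome, as a careful person would: the job done as asked, in the order asked, and still so for the second after the job is handed in, while the arm keeps its last pose, push and grip.
It also fails if it takes over 42 s, if anything falls off the work surface, if the arm or the gripper's body presses on something with over 40 N, if the wrist force passes 120 N, or if a joint passes its speed limit or range.

## Working session

There is one attempt and no reset: what is moved stays moved. The work goes in short steps, Python scripts to look and compute and a shell command to move; the robot and the scene stay as the last step left them, time stands still between calls to the robot, and variables do not carry over. Pictures are saved under pics/ and viewed, and the job is handed in when it is done.

```bash
ls; mkdir -p pics
cat > h.py <<'E'
import numpy as np, cv2
from rig import bot
def snap(n,f):
    c=bot.capture(n); cv2.imwrite(f,c['color'][:,:,::-1]); np.savez(f+'.npz',**{k:np.array(v) for k,v in c.items()}); return c
def ray(c,u,v):
    K=np.array(c['intrinsics']);d=np.array([(u-K[0,2])/K[0,0],(v-K[1,2])/K[1,1]])
    x=d.copy()
    for _ in range(30): x=d/(1+float(c['k1'])*(x@x))
    P=np.array(c['pose']); return P[:3,3],P[:3,:3]@np.array([x[0],x[1],1])
def onz(c,u,v,z):
    o,d=ray(c,u,v); return o+d*(z-o[2])/d[2]
def proj(c,p):
    P=np.array(c['pose']);q=P[:3,:3].T@(np.array(p)-P[:3,3]);x=q[:2]/q[2];x=x*(1+float(c['k1'])*(x@x));K=np.array(c['intrinsics'])
    return K[:2,:2]@x+K[:2,2]
def tri(c1,p1,c2,p2):
    o1,d1=ray(c1,*p1);o2,d2=ray(c2,*p2)
    s=np.linalg.lstsq(np.c_[d1,-d2],o2-o1,rcond=None)[0]
    a=o1+d1*s[0];b=o2+d2*s[1];return (a+b)/2,np.linalg.norm(a-b)
E
python3 - <<'E'
from h import *
np.set_printoptions(precision=4,suppress=True)
for n in('scene','top'):
    c=snap(n,f'pics/{n}0.png');print(n,c['intrinsics'],c['k1'],c['pose'])
print(bot.read_state())
E
```

```text
pics
scene [[453.4118   0.     313.483 ]
 [  0.     453.4118 190.7708]
 [  0.       0.       1.    ]] -0.09744333870844563 [[-0.3251  0.7544 -0.5703  1.1503]
 [ 0.9457  0.2598 -0.1955  0.1486]
 [ 0.0007 -0.6028 -0.7979  0.8653]
 [ 0.      0.      0.      1.    ]]
top [[434.1887   0.     326.3394]
 [  0.     434.1887 200.1998]
 [  0.       0.       1.    ]] 0.006864160277753883 [[ 0.0045 -0.995   0.1002  0.5318]
 [-1.     -0.0045  0.0009 -0.0155]
 [-0.0004 -0.1002 -0.995   0.7924]
 [ 0.      0.      0.      1.    ]]
{'time_s': 0.1, 'joint_positions': array([-81.5613,  30.2743,  82.1503,  -0.0023,  67.6904, -10.2262]), 'qvel': array([ 0.1018, -0.1693, -0.1114,  0.0956, -0.0367,  0.0102]), 'tau': array([  0.0001, -44.0986, -17.715 ,   0.0635,   0.0534,  -0.    ]), 'position': array([ 0.2   , -0.5915,  0.2327]), 'tcp_rot': array([[-0.0003,  0.32  , -0.9474],
       [ 0.002 , -0.9474, -0.32  ],
       [-1.    , -0.002 , -0.0003]]), 'force': array([0.3365, 0.4543, 0.4806]), 'moment': array([-0.0216, -0.0149,  0.0025]), 'opening': 0.9962638546363305}
```

View pics/scene0.png

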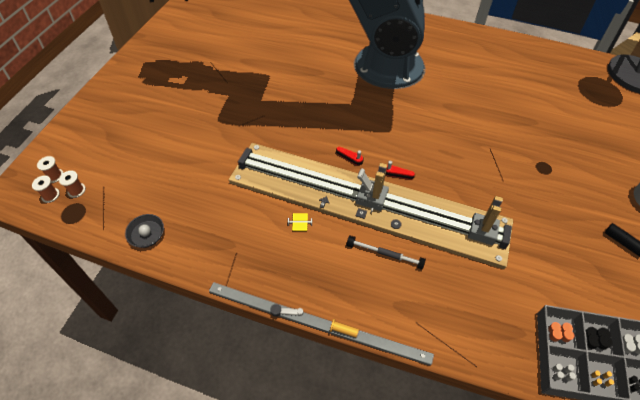

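View pics/top0.png

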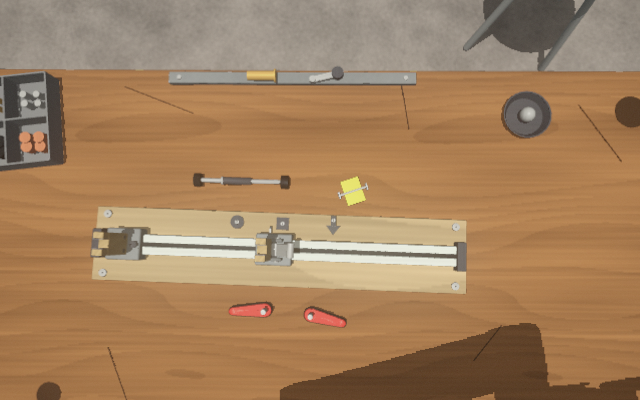

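Scene and top views: the sliding leg is near top pixel (268,248), the arrow plate at (333,225) on the lever's side (-y, right in the image), and the square plate at (283,224). Next I zoom in.

Run:
```python
import cv2
a=cv2.imread('pics/top0.png')[195:300,225:365];cv2.imwrite('pics/topz.png',cv2.resize(a,None,fx=5.7,fy=5.7,interpolation=cv2.INTER_CUBIC))
a=cv2.imread('pics/scene0.png')[135:245,300:440];cv2.imwrite('pics/scz.png',cv2.resize(a,None,fx=5.4,fy=5.4,interpolation=cv2.INTER_CUBIC))
a=cv2.imread('pics/top0.png')[200:300,85:475];cv2.imwrite('pics/topw.png',cv2.resize(a,None,fx=2,fy=2,interpolation=cv2.INTER_CUBIC))
```

```text
(no output)
```

View pics/topz.png

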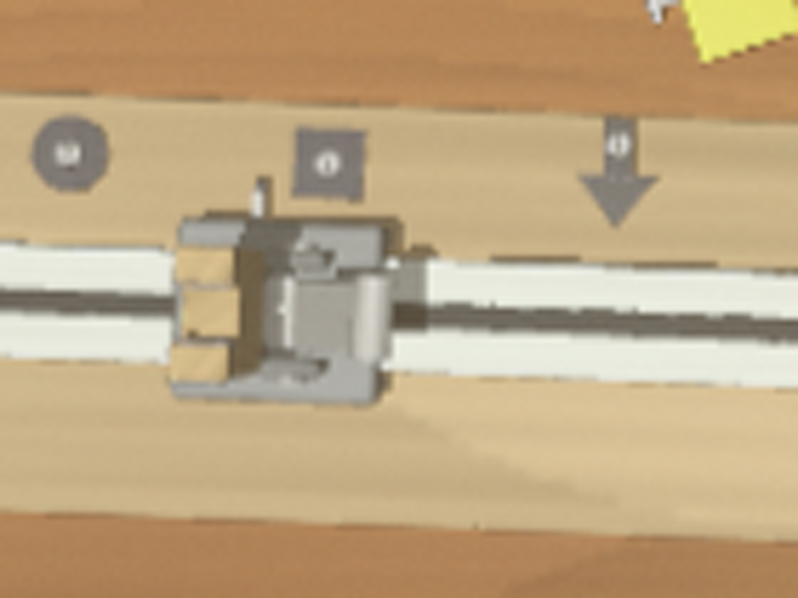

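View pics/scz.png

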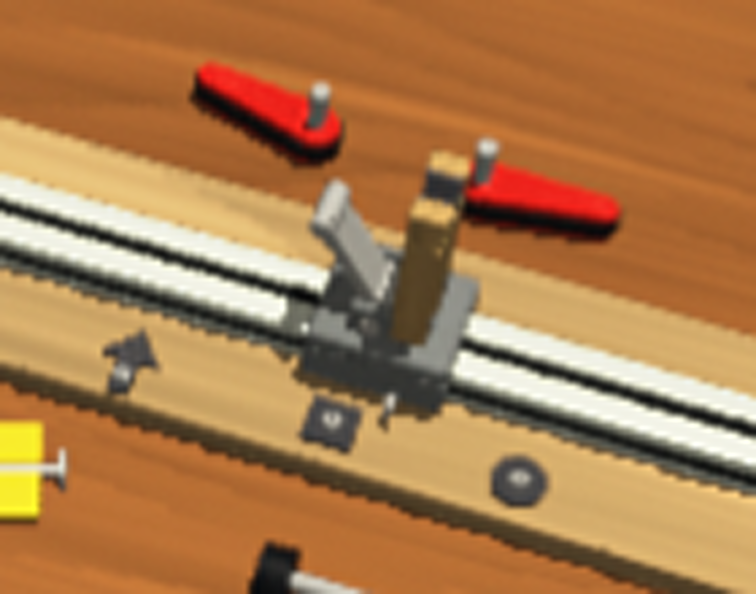

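View pics/topw.png

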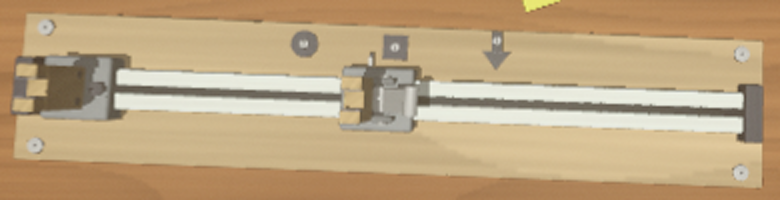

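Run:
```python
from h import *
np.set_printoptions(precision=4,suppress=True)
c=dict(np.load('pics/top0.png.npz'));s=dict(np.load('pics/scene0.png.npz'))
W=lambda x,y:(x/2+85-.25,y/2+200-.25)
Z=lambda x,y:((x+.5)/5.7+225-.5,(y+.5)/5.7+195-.5)
S=lambda x,y:((x+.5)/5.4+300-.5,(y+.5)/5.4+135-.5)
co=[onz(c,*W(*p),.016) for p in((27,14),(763,41),(762,187),(14,158))]
sc=[onz(c,*W(*p),.018) for p in((45,27),(741,54),(741,172),(35,145))]
for q in (co,sc):
    q=np.array(q);o=q.mean(0);y=(q[0]+q[3]-q[1]-q[2])/2;x=(q[0]+q[1]-q[2]-q[3])/2
    print('org',o,'len',np.linalg.norm(y),np.linalg.norm(x),'yaw',np.degrees(np.arctan2(-y[0],y[1])),np.degrees(np.arctan2(x[1],x[0])))
im=c['color']; g=im[205:245,320:348].astype(int)
th=np.degrees(np.arctan2(-y[0],y[1]));
ya=y/np.linalg.norm(y);xa=np.array([ya[1],-ya[0],0])
def cr(p): d=np.array(p)-o; return np.array([d@xa,d@ya,p[2]])
# masks of dark grey in both
for nm,cc,(u0,u1,v0,v1) in (('top',c,(324,344,213,237)),('scn',s,(318,331,194,209))):
    g=cc['color'][v0:v1,u0:u1].astype(int); m=(g.max(2)-g.min(2)<35)&(g.max(2)<150)
    yy,xx=np.nonzero(m); print(nm,len(xx),cr(onz(cc,xx.mean()+u0,yy.mean()+v0,.019)))
    P=np.array([cr(onz(cc,x+u0,y_+v0,.019)) for x,y_ in zip(xx,yy)]);print(P.min(0),P.max(0))
print('arrow tip top',cr(onz(c,*Z(615,229),.019)),'tail',cr(onz(c,*Z(621,118),.019)),'head corners',cr(onz(c,*Z(579,178),.019)),cr(onz(c,*Z(658,180),.019)))
print('arrow tip sc',cr(onz(s,*S(139,331),.019)))
print('finger',cr(onz(c,*Z(264,182),.024)))
print('post corners z.13',[cr(onz(c,*Z(*p),.13)) for p in((178,249),(235,251),(230,382),(170,376))])
print('fin tri',cr(onz(s,*S(385,424),.024)))
print('tip z~.093',cr(onz(c,*Z(375,318),.098)), 'tri')
a,e=tri(c,Z(375,318),s,S(330,205));print('lever bar',cr(a),e)
a,e=tri(c,Z(206,314),s,S(441,188));print('posttop',cr(a),e,a)
print('o',o,xa,ya)
```

```text
org [0.5218 0.0665 0.016 ] len 0.6589206434969143 0.1278916285550007 yaw -1.8950036441065004 -1.9189981226744646
org [0.5221 0.0671 0.018 ] len 0.6210567656209373 0.10381318183617047 yaw -1.9406749899086921 -1.556469050444061
top 91 [ 0.0455 -0.0923  0.019 ]
[ 0.0322 -0.1032  0.019 ] [ 0.0626 -0.0819  0.019 ]
scn 51 [ 0.0488 -0.0923  0.019 ]
[ 0.0341 -0.1025  0.019 ] [ 0.0656 -0.0824  0.019 ]
arrow tip top [ 0.0291 -0.0922  0.019 ] tail [ 0.0638 -0.0928  0.019 ] head corners [ 0.0445 -0.0804  0.019 ] [ 0.0449 -0.1051  0.019 ]
arrow tip sc [ 0.0317 -0.0941  0.019 ]
finger [0.0393 0.0171 0.024 ]
post corners z.13 [array([0.0169, 0.0254, 0.13  ]), array([0.017 , 0.0102, 0.13  ]), array([-0.0176,  0.0097,  0.13  ]), array([-0.0166,  0.0257,  0.13  ])]
fin tri [0.0438 0.0192 0.024 ]
tip z~.093 [ 0.0001 -0.0253  0.098 ] tri
lever bar [ 0.0001 -0.0251  0.0984] 0.00036377256776865745
posttop [-0.0001  0.0178  0.1274] 0.0007064708462036595 [0.5226 0.0849 0.1274]
o [0.5221 0.0671 0.018 ] [ 0.9994 -0.0339  0.    ] [0.0339 0.9994 0.    ]
```

Measured in the cradle frame:

| Item | Position |
|---|---|
| Arrow centre line | y ≈ -0.0925 |
| Leg | y ≈ +0.0175 (post 16 x 35 mm, as given) |
| Lever bar | 42.7 mm from the post, 98 mm high, about 0.56 rad |

So the leg slides about -110 mm. First I turn the tool so the jaws lie along the rail (tool y = -cradle y, tool z = -cradle x), then cross over.

```bash
python3 -m inch '{"dp":[[0,0,0],[0,0,0],[0,0,0]],"yaw":[6.9,6.9,6.8]}' 87 && python3 -m inch '{"dp":[[0,-33,-15],[0,-33,-15],[0,-33,-15],[0,-33,-15],[0,-33,-15],[0,-33,-15],[0,-33,-15],[0,-33,-15],[0,-33,-15],[0,-33,-15],[0,-33,-15],[0,-33,-15],[0,-33,-15],[0,-33,-15],[0,-33,-15],[0,-33,-15],[0,-33,-15],[0,-33,-15],[0,-33,-15],[0,-33,-15]],"yaw":[0,0,0,0,0,0,0,0,0,0,0,0,0,0,0,0,0,0,0,0]}'
cat >> h.py <<'E'
O=np.array([0.5221,0.0671]);YA=np.array([.0335,.9994]);XA=np.array([.9994,-.0335])
def st():
    s=bot.read_state();d=s['position'][:2]-O;R=s['tcp_rot']
    print('t',round(s['time_s'],2),'cradle x %.4f y %.4f z %.4f'%(d@XA,d@YA,s['position'][2]),'jaw yaw err %.2f'%np.degrees(np.arctan2(R[:2,1]@XA,-(R[:2,1]@YA))),'toolx',R[:,0].round(3),'F',s['force'].round(1),'open %.1f'%(s['opening']*87))
E
python3 -c "
from h import *;st()"
```

```text
time_s: 0.35
position: [0.2, -0.5917, 0.2329]
tcp_rot: [[-0.0, -0.04, -0.999], [0.001, -0.999, 0.04], [-1.0, -0.001, 0.0]]
force: [0.1, 0.4, -0.1]
opening: 1.0
time_s: 2.02
position: [0.5223, 0.0593, 0.2333]
tcp_rot: [[-0.001, -0.033, -0.999], [-0.0, -0.999, 0.033], [-1.0, 0.0, 0.001]]
force: [1.5, -0.3, 0.3]
opening: 1.003
t 2.02 cradle x 0.0005 y -0.0078 z 0.2333 jaw yaw err 0.01 toolx [-0.001 -0.    -1.   ] F [ 1.5 -0.3  0.3] open 87.2
```

```bash
python3 -m inch '{"dp":[[0,-4,0],[15,-1,0],[25,0,0],[25,0,0],[25,0,0],[20,0,0],[15,0,0],[10,0,0],[6,0,0],[0,0,0]],"yaw":[0,0,0,0,0,0,0,0,0,0]}' && python3 -c "
from h import *;st()
snap('scene','pics/s1.png')
a=cv2.imread('pics/s1.png')[115:245,290:440];cv2.imwrite('pics/s1z.png',cv2.resize(a,None,fx=4.5,fy=4.5,interpolation=cv2.INTER_CUBIC))"
```

```text
time_s: 2.85
position: [0.5216, 0.0622, 0.0915]
tcp_rot: [[-0.002, -0.034, -0.999], [0.0, -0.999, 0.034], [-1.0, -0.0, 0.002]]
force: [0.3, 0.3, -0.2]
opening: 0.999
t 2.85 cradle x -0.0004 y -0.0049 z 0.0915 jaw yaw err -0.03 toolx [-0.002  0.    -1.   ] F [ 0.3  0.3 -0.2] open 86.9
```

View pics/s1z.png

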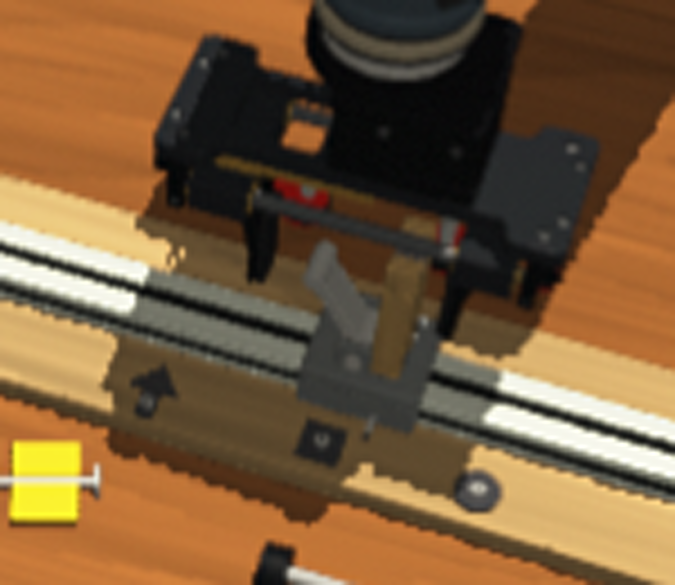

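The fingers straddle post and lever with clearance. I narrow to 70 mm (lever still untouched) and push the leg with the +y finger, stopping about 10 mm short.

```bash
python3 -m inch '{"dp":[[0,0,0],[0,0,0],[0,0,0],[0,2,0],[0,2,0],[0,4,0],[0,6,0],[0,8,0],[0,8,0],[0,8,0],[0,8,0],[0,8,0],[0,8,0],[0,8,0],[0,8,0],[0,8,0],[0,6,0],[0,5,0],[0,4,0],[0,3,0]],"yaw":[0,0,0,0,0,0,0,0,0,0,0,0,0,0,0,0,0,0,0,0]}' 70 && python3 -m inch '{"dp":[[0,0,0],[0,0,0],[0,0,0]],"yaw":[0,0,0]}' && python3 -c "
from h import *;st()
snap('scene','pics/s2.png')
a=cv2.imread('pics/s2.png')[100:230,260:410];cv2.imwrite('pics/s2z.png',cv2.resize(a,None,fx=4.5,fy=4.5,interpolation=cv2.INTER_CUBIC))
snap('top','pics/t2.png')
a=cv2.imread('pics/t2.png')[190:290,260:400];cv2.imwrite('pics/t2z.png',cv2.resize(a,None,fx=5,fy=5,interpolation=cv2.INTER_CUBIC))"
```

```text
time_s: 4.57
position: [0.5188, -0.042, 0.0925]
tcp_rot: [[0.0, -0.034, -0.999], [-0.0, -0.999, 0.034], [-1.0, 0.0, -0.0]]
force: [1.1, 2.1, 1.7]
opening: 0.809
time_s: 4.82
position: [0.5184, -0.0416, 0.0924]
tcp_rot: [[-0.001, -0.033, -0.999], [-0.0, -0.999, 0.033], [-1.0, 0.0, 0.001]]
force: [0.1, -0.1, -0.4]
opening: 0.806
t 4.82 cradle x -0.0000 y -0.1087 z 0.0924 jaw yaw err 0.02 toolx [-0.001 -0.    -1.   ] F [ 0.1 -0.1 -0.4] open 70.1
```

View pics/s2z.png

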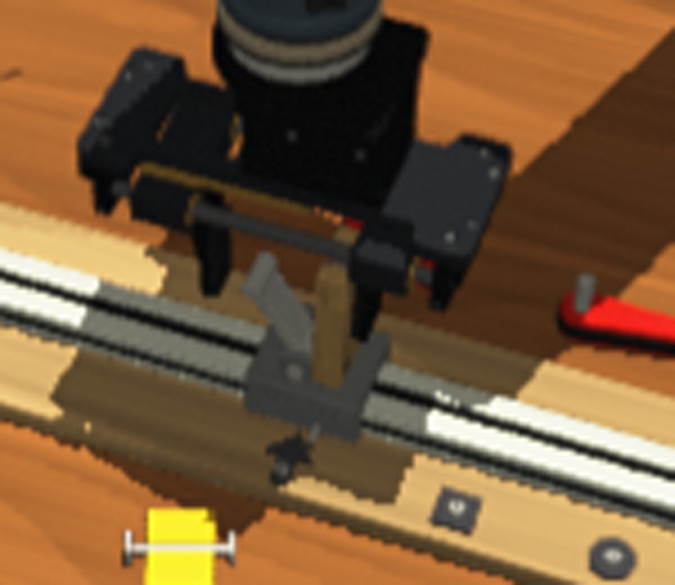

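View pics/t2z.png

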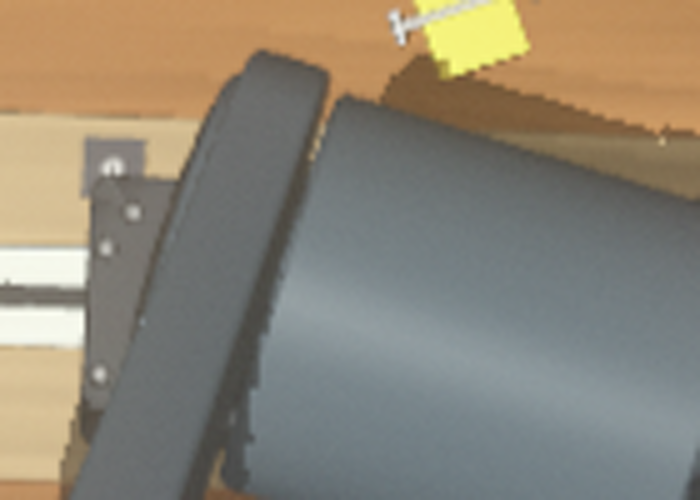

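Scene: the leg rides on the +y finger and the lever is still open. The index finger tip (~(316,432) zoomed) is just right of the arrow's point (~(303,440)). The top view is blocked by the arm, so I check with the scene camera.

Run:
```python
from h import *
im=cv2.imread('pics/s2.png')
a=im[185:212,312:342];cv2.imwrite('pics/s2f.png',cv2.resize(a,None,fx=20,fy=20,interpolation=cv2.INTER_NEAREST))
a=cv2.imread('pics/scene0.png')[195:222,355:385];cv2.imwrite('pics/s0f.png',cv2.resize(a,None,fx=20,fy=20,interpolation=cv2.INTER_NEAREST))
s=dict(np.load('pics/s2.png.npz'))
# predict finger tip pixels for leg positions
for y in(-.0817,-.0925): 
    w=np.r_[O+XA*.041+YA*y,.024]; print(y,proj(s,w))
for x in(.029,.0465,.063): print('arrow',proj(s,np.r_[O+XA*x+YA*-.0925,.019]))
w=np.r_[O+XA*.041+YA*.0175,.024]; print('start',proj(s,w))
```

```text
-0.0817 [329.0415146 199.2135294]
-0.0925 [324.61885189 197.85685605]
arrow [326.34617237 195.23182245]
arrow [323.7552599  200.94225702]
arrow [321.26691809 206.4254717 ]
start [370.52018632 211.93366959]
```

View pics/s2f.png

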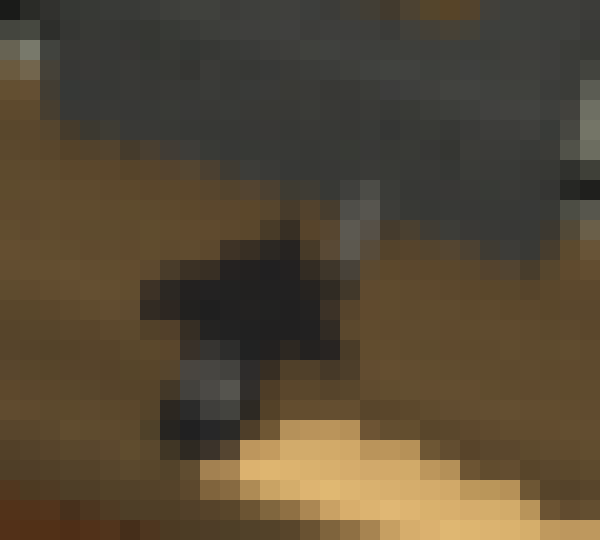

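View pics/s0f.png

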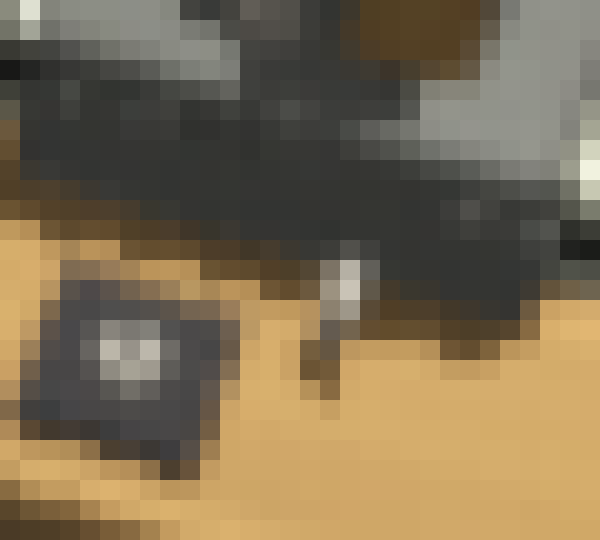

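```bash
python3 -m inch '{"dp":[[0,1,0],[0,1,0],[0,1,0],[0,1,0],[0,1,0],[0,1,0],[0,0,0],[0,0,0]],"yaw":[0,0,0,0,0,0,0,0]}'
python3 - <<'E'
from h import *
st()
s=snap('scene','pics/s3.png')
im=cv2.imread('pics/s3.png')
a=im[185:212,305:335];cv2.imwrite('pics/s3f.png',cv2.resize(a,None,fx=20,fy=20,interpolation=cv2.INTER_NEAREST))
a=im[145:215,300:350];cv2.imwrite('pics/s3p.png',cv2.resize(a,None,fx=8,fy=8,interpolation=cv2.INTER_CUBIC))
for y in(-.0865,-.0895,-.0925): print(y,proj(s,np.r_[O+XA*.036+YA*y,.024]),proj(s,np.r_[O+XA*.018+YA*(y+.008),.13]),proj(s,np.r_[O+XA*.018+YA*(y-.008),.13]))
E
```

```text
time_s: 5.58
position: [0.5184, -0.0476, 0.0925]
tcp_rot: [[-0.001, -0.034, -0.999], [-0.0, -0.999, 0.034], [-1.0, 0.0, 0.001]]
force: [-0.6, 1.5, -1.0]
opening: 0.804
t 5.58 cradle x 0.0001 y -0.1148 z 0.0925 jaw yaw err -0.01 toolx [-0.001 -0.    -1.   ] F [-0.6  1.5 -1. ] open 70.0
-0.0865 [327.81136823 196.97021082] [335.47042637 162.31401897] [328.41834991 160.28539742]
-0.0895 [326.58615837 196.59548691] [334.14450705 161.9324652 ] [327.1014493  159.90677092]
-0.0925 [325.36239459 196.22120245] [332.82027028 161.5514584 ] [325.78625179 159.52869598]
```

View pics/s3f.png

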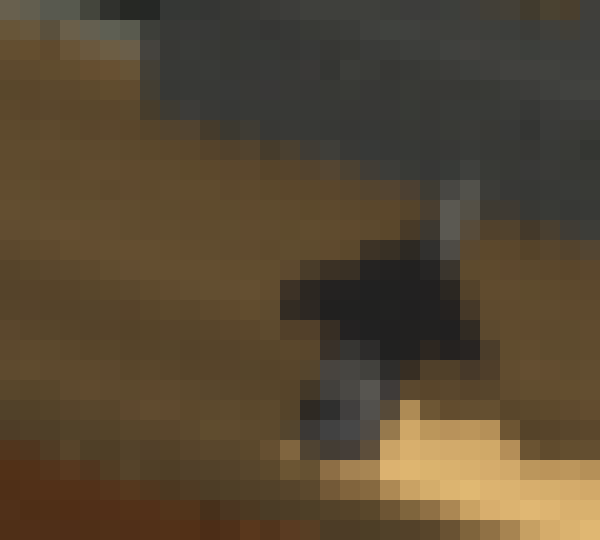

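View pics/s3p.png

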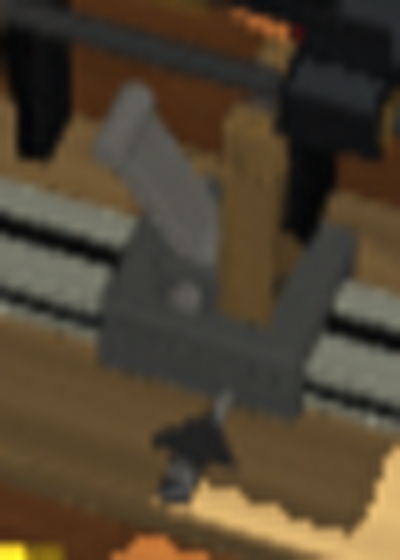

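```bash
python3 -m inch '{"dp":[[0,1,0],[0,1,0],[0,1,0],[0,1,0],[0,0,0],[0,0,0]],"yaw":[0,0,0,0,0,0]}'
python3 - <<'E'
from h import *
st()
s=snap('scene','pics/s4.png')
im=cv2.imread('pics/s4.png')
a=im[185:212,305:335];cv2.imwrite('pics/s4f.png',cv2.resize(a,None,fx=20,fy=20,interpolation=cv2.INTER_NEAREST))
E
```

```text
time_s: 6.13
position: [0.5184, -0.0517, 0.0926]
tcp_rot: [[-0.0, -0.034, -0.999], [-0.0, -0.999, 0.034], [-1.0, 0.0, 0.0]]
force: [-0.6, 2.0, -0.0]
opening: 0.802
t 6.13 cradle x 0.0003 y -0.1189 z 0.0926 jaw yaw err -0.01 toolx [-0. -0. -1.] F [-0.6  2.  -0. ] open 69.7
```

View pics/s4f.png

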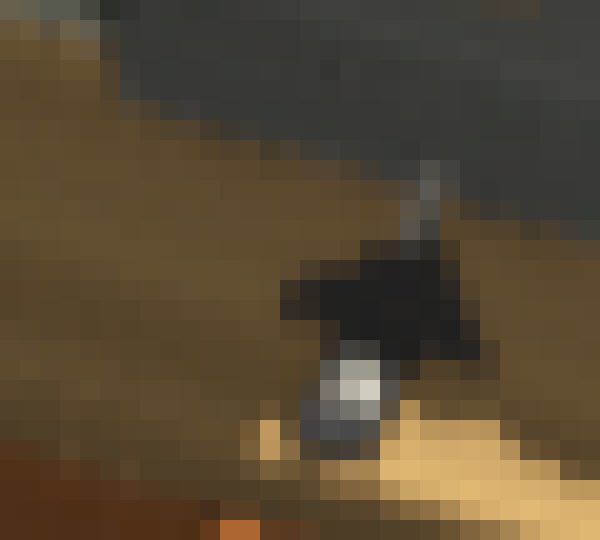

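The index finger now sits on the arrow's centre line (~0.1 px by camera; kinematics -0.0920 against -0.0925). Next I close step by step, shifting the hand +y by half of each closing so the +y finger stays at the post face.

```bash
python3 -m inch '{"dp":[[0,-3,0],[0,-3,0],[0,0,0]],"yaw":[0,0,0]}' | tail -1 && python3 -m inch '{"dp":[[0,0,0],[0,0,0],[0,0,0]],"yaw":[0,0,0]}' 58 && python3 -c "
from h import *;st()"
python3 -m inch '{"dp":[[0,-1,0],[0,-1,0],[0,0,0]],"yaw":[0,0,0]}' 54 | tail -2;python3 -c "
from h import *;st()"
python3 -m inch '{"dp":[[0,-1,0],[0,-1,0],[0,0,0]],"yaw":[0,0,0]}' 50 | tail -2;python3 -c "
from h import *;st()"
```

```text
opening: 0.807
time_s: 6.68
position: [0.5189, -0.0456, 0.0926]
tcp_rot: [[0.0, -0.034, -0.999], [-0.0, -0.999, 0.034], [-1.0, 0.0, -0.0]]
force: [-0.2, 0.4, 0.5]
opening: 0.694
t 6.68 cradle x 0.0005 y -0.1127 z 0.0926 jaw yaw err -0.01 toolx [ 0. -0. -1.] F [-0.2  0.4  0.5] open 60.4
force: [1.0, 0.8, 0.5]
opening: 0.633
t 6.93 cradle x 0.0005 y -0.1108 z 0.0926 jaw yaw err 0.00 toolx [ 0. -0. -1.] F [1.  0.8 0.5] open 55.1
force: [-0.1, 0.0, -0.7]
opening: 0.583
t 7.18 cradle x 0.0005 y -0.1085 z 0.0926 jaw yaw err -0.01 toolx [ 0.  0. -1.] F [-0.1  0.  -0.7] open 50.7
```

```bash
python3 -m inch '{"dp":[[0,0,0],[0,0,0]],"yaw":[0,0]}' |tail -2
python3 - <<'E'
from h import *
st()
s=snap('scene','pics/s5.png')
im=cv2.imread('pics/s5.png')
a=im[185:212,305:335];b=cv2.resize(a,None,fx=14,fy=14,interpolation=cv2.INTER_NEAREST)
a=im[145:215,300:350];p=cv2.resize(a,(270,378),interpolation=cv2.INTER_CUBIC)
cv2.imwrite('pics/s5f.png',np.hstack([b,p]))
E
```

```text
force: [1.2, 1.8, 1.8]
opening: 0.576
t 7.35 cradle x 0.0005 y -0.1083 z 0.0926 jaw yaw err -0.04 toolx [ 0.     0.001 -1.   ] F [1.2 1.8 1.8] open 50.2
```

View pics/s5f.png

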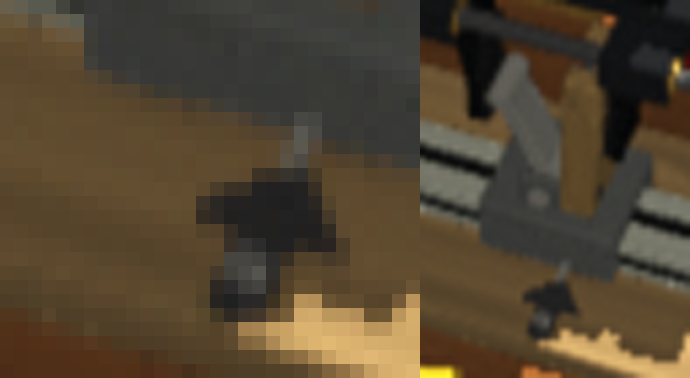

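The index finger has crept about 1 mm toward +y (kinematics: -0.0912). I correct that during the next closing step by holding the arm still, while the lever is still open.

```bash
python3 -m inch '{"dp":[[0,0.4,0],[0,0,0],[0,0,0]],"yaw":[0,0,0]}' 48 | tail -2;python3 -c "
from h import *;st()"
python3 -m inch '{"dp":[[0,-1,0],[0,-1,0],[0,0,0],[0,0,0]],"yaw":[0,0,0,0]}' 44 | tail -2;python3 -c "
from h import *;st()"
python3 -m inch '{"dp":[[0,-1,0],[0,-1,0],[0,0,0],[0,0,0]],"yaw":[0,0,0,0]}' 40 | tail -2;python3 - <<'E'
from h import *
st()
s=snap('scene','pics/s6.png')
im=cv2.imread('pics/s6.png')
a=im[185:212,305:335];b=cv2.resize(a,None,fx=14,fy=14,interpolation=cv2.INTER_NEAREST)
a=im[145:215,300:350];p=cv2.resize(a,(270,378),interpolation=cv2.INTER_CUBIC)
cv2.imwrite('pics/s6f.png',np.hstack([b,p]))
E
```

```text
force: [1.6, 4.2, 0.3]
opening: 0.557
t 7.65 cradle x 0.0005 y -0.1084 z 0.0926 jaw yaw err -0.04 toolx [ 0.     0.001 -1.   ] F [1.6 4.2 0.3] open 48.4
force: [3.4, 5.0, 0.7]
opening: 0.51
t 7.98 cradle x 0.0005 y -0.1064 z 0.0926 jaw yaw err -0.05 toolx [ 0.     0.001 -1.   ] F [3.4 5.  0.7] open 44.4
force: [2.2, 8.2, 1.9]
opening: 0.468
t 8.32 cradle x 0.0005 y -0.1041 z 0.0926 jaw yaw err -0.07 toolx [ 0.     0.002 -1.   ] F [2.2 8.2 1.9] open 40.8
```

View pics/s6f.png

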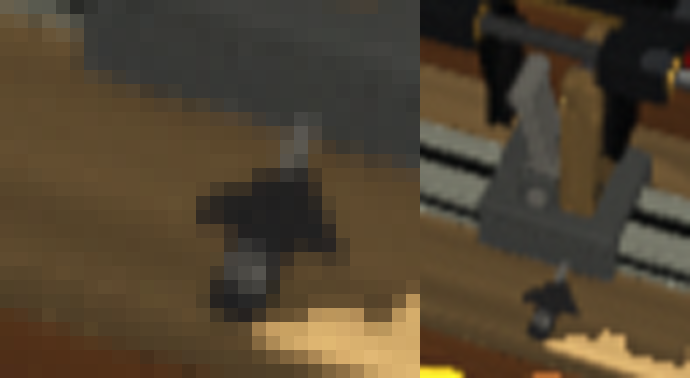

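```bash
python3 -m inch '{"dp":[[0,-0.7,0],[0,-0.6,0],[0,0,0],[0,0,0]],"yaw":[0,0,0,0]}' 36 | tail -2;python3 -c "
from h import *;st()"
python3 -m inch '{"dp":[[0,-1,0],[0,-1,0],[0,0,0],[0,0,0]],"yaw":[0,0,0,0]}' 32 | tail -2;python3 - <<'E'
from h import *
st()
s=snap('scene','pics/s7.png')
im=cv2.imread('pics/s7.png')
a=im[185:212,305:335];b=cv2.resize(a,None,fx=14,fy=14,interpolation=cv2.INTER_NEAREST)
a=im[145:215,300:350];p=cv2.resize(a,(270,378),interpolation=cv2.INTER_CUBIC)
cv2.imwrite('pics/s7f.png',np.hstack([b,p]))
E
```

```text
force: [2.0, 8.7, 0.9]
opening: 0.424
t 8.7 cradle x 0.0005 y -0.1025 z 0.0926 jaw yaw err -0.08 toolx [ 0.     0.002 -1.   ] F [2.  8.7 0.9] open 36.9
force: [3.1, 9.4, 2.0]
opening: 0.38
t 9.03 cradle x 0.0005 y -0.1002 z 0.0926 jaw yaw err -0.10 toolx [ 0.     0.003 -1.   ] F [3.1 9.4 2. ] open 33.1
```

View pics/s7f.png

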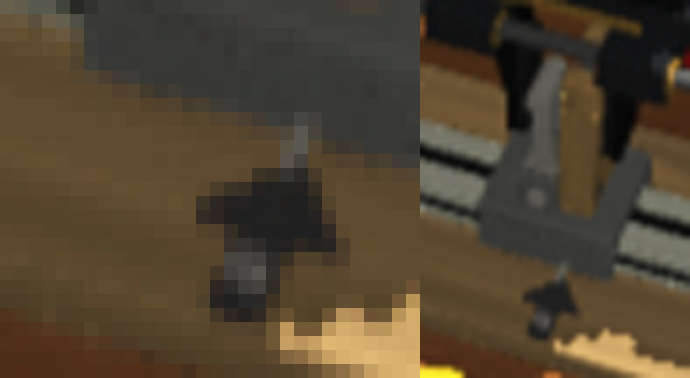

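```bash
python3 -m inch '{"dp":[[0,-0.6,0],[0,-0.4,0],[0,0,0],[0,0,0],[0,0,0],[0,0,0],[0,0,0],[0,0,0]],"yaw":[0,0,0,0,0,0,0,0]}' 10 | tail -2;python3 - <<'E'
from h import *
st()
s=snap('scene','pics/s8.png')
im=cv2.imread('pics/s8.png')
a=im[185:212,305:335];b=cv2.resize(a,None,fx=14,fy=14,interpolation=cv2.INTER_NEAREST)
a=im[145:215,300:350];p=cv2.resize(a,(270,378),interpolation=cv2.INTER_CUBIC)
cv2.imwrite('pics/s8f.png',np.hstack([b,p]))
E
```

```text
force: [1.8, 7.7, 1.2]
opening: 0.318
t 9.75 cradle x 0.0005 y -0.0994 z 0.0926 jaw yaw err -0.08 toolx [ 0.     0.002 -1.   ] F [1.8 7.7 1.2] open 27.7
```

View pics/s8f.png

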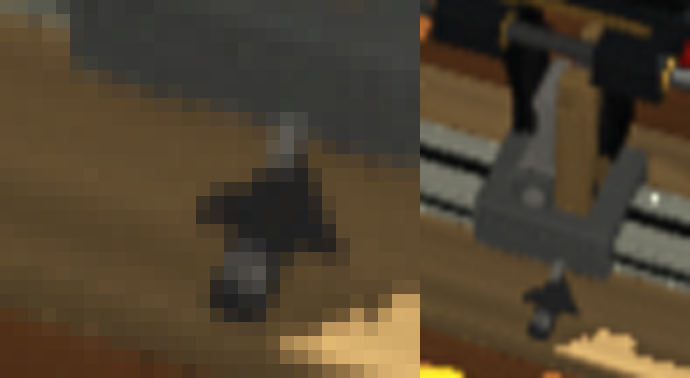

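The lever is upright against the post and the opening is 27.7 mm. Next I measure the index finger numerically against the arrow.

Run:
```python
from h import *
def fin(f):
    im=cv2.imread(f).astype(float); 
    # steel finger: bluish-grey => blue channel stands out from brown board
    out=[]
    for v in(194,195,196):
        r=im[v,320:334]; w=np.clip(r[:,0]-46,0,None); k=np.argmax(np.where(np.arange(14)<11,w,0)); sl=slice(max(k-2,0),k+3); out.append((v,r[:,0].astype(int).tolist(),round(float((np.arange(14)[sl]*w[sl]).sum()/w[sl].sum()+320),2)))
    return out
for n in '3478':
    print(n); [print('  ',o) for o in fin(f'pics/s{n}.png')]
# shift between shots by sub-pixel correlation of the shoe patch
for n in '378':
    A=cv2.imread('pics/s4.png',0).astype(np.float32);B=cv2.imread(f'pics/s{n}.png',0).astype(np.float32)
    # shoe front-left + post base
    T=A[168:192,308:340]; b=cv2.resize(B[158:202,298:350],None,fx=10,fy=10,interpolation=cv2.INTER_CUBIC);t=cv2.resize(T,None,fx=10,fy=10,interpolation=cv2.INTER_CUBIC)
    r=cv2.matchTemplate(b,t,cv2.TM_CCOEFF_NORMED);_,m,_,l=cv2.minMaxLoc(r);print(n,'shift vs s4 px',l[0]/10-10,l[1]/10-10,round(m,3))
# arrow mask in scene vs leg line
s=dict(np.load('pics/s4.png.npz'))
for v in(194.,195.,196.):
    # world y line: col where ray at z=.024,y_c=-.0923
    from scipy.optimize import brentq
    f=lambda u:(onz(s,u,v,.024)[:2]-O)@YA+.0923
    print(v,brentq(f,315,335))
```

```text
3
   (194, [44, 44, 45, 47, 49, 50, 51, 67, 75, 56, 54, 53, 54, 55], 327.93)
   (195, [44, 45, 45, 44, 44, 43, 48, 81, 70, 50, 51, 52, 54, 53], 327.46)
   (196, [47, 46, 46, 46, 43, 40, 48, 82, 58, 44, 45, 42, 48, 53], 327.2)
4
   (194, [45, 45, 46, 46, 49, 60, 82, 60, 53, 53, 54, 54, 54, 54], 326.11)
   (195, [45, 45, 46, 44, 46, 71, 71, 49, 44, 48, 51, 53, 54, 54], 325.58)
   (196, [46, 45, 46, 45, 48, 74, 58, 43, 43, 44, 46, 44, 48, 53], 325.24)
7
   (194, [43, 44, 45, 46, 50, 59, 80, 60, 52, 53, 52, 54, 54, 55], 326.07)
   (195, [44, 45, 44, 45, 47, 71, 81, 50, 44, 47, 50, 54, 54, 53], 325.65)
   (196, [46, 45, 46, 45, 47, 75, 62, 44, 42, 44, 45, 45, 48, 53], 325.33)
8
   (194, [44, 45, 44, 46, 59, 83, 67, 53, 53, 52, 55, 54, 54, 54], 325.28)
   (195, [45, 45, 44, 47, 69, 82, 55, 46, 44, 47, 51, 53, 54, 54], 324.77)
   (196, [46, 46, 45, 47, 63, 67, 40, 41, 42, 44, 45, 43, 49, 52], 324.51)
3 shift vs s4 px 1.6999999999999993 0.5 0.985
7 shift vs s4 px 0.0 0.09999999999999964 0.942
8 shift vs s4 px -0.5999999999999996 -0.09999999999999964 0.922
194.0 326.4612726993247
195.0 326.00687865303064
196.0 325.55246808081023
```

Run:
```python
from h import *
def run(f,rows,u0,u1,ch,bg):
    s=dict(np.load(f+'.npz'));im=cv2.imread(f).astype(float)
    for v in rows:
        r=im[v,u0:u1,ch]; w=np.clip(r-bg,0,None);k=np.argmax(w);sl=slice(max(k-1,0),k+2);u=u0+(np.arange(u1-u0)[sl]*w[sl]).sum()/w[sl].sum()
        p=onz(s,u,v,.024)[:2]-O;print(f,v,round(u,2),'leg y %.4f x %.4f'%(p@YA,p@XA))
im=cv2.imread('pics/scene0.png')
for v in range(206,213):print(v,im[v,366:380,0].tolist())
run('pics/scene0.png',(208,209,210),369,375,0,70)
for n in '234578': run(f'pics/s{n}.png',(194,195,196),323,332,0,50)
```

```text
206 [50, 50, 50, 51, 50, 48, 50, 50, 51, 50, 50, 54, 59, 55]
207 [41, 40, 46, 48, 52, 57, 75, 61, 51, 49, 51, 50, 50, 50]
208 [46, 45, 40, 41, 52, 101, 164, 89, 51, 50, 49, 50, 51, 50]
209 [91, 87, 52, 46, 62, 128, 182, 74, 44, 46, 47, 50, 50, 50]
210 [90, 99, 96, 93, 95, 111, 137, 54, 38, 41, 43, 41, 45, 48]
211 [80, 100, 109, 107, 96, 80, 78, 48, 44, 47, 47, 40, 40, 43]
212 [72, 103, 108, 100, 62, 66, 95, 96, 95, 95, 89, 52, 47, 60]
pics/scene0.png 208 371.92 leg y 0.0174 x 0.0295
pics/scene0.png 209 371.69 leg y 0.0177 x 0.0323
pics/scene0.png 210 371.62 leg y 0.0183 x 0.0350
pics/s2.png 194 329.87 leg y -0.0849 x 0.0263
pics/s2.png 195 329.73 leg y -0.0843 x 0.0291
pics/s2.png 196 329.4 leg y -0.0840 x 0.0321
pics/s3.png 194 327.77 leg y -0.0895 x 0.0280
pics/s3.png 195 327.39 leg y -0.0893 x 0.0310
pics/s3.png 196 327.2 leg y -0.0888 x 0.0339
pics/s4.png 194 326.0 leg y -0.0933 x 0.0295
pics/s4.png 195 325.5 leg y -0.0934 x 0.0326
pics/s4.png 196 325.25 leg y -0.0930 x 0.0355
pics/s5.png 194 326.28 leg y -0.0927 x 0.0292
pics/s5.png 195 325.92 leg y -0.0925 x 0.0322
pics/s5.png 196 325.5 leg y -0.0924 x 0.0353
pics/s7.png 194 326.02 leg y -0.0933 x 0.0295
pics/s7.png 195 325.6 leg y -0.0932 x 0.0325
pics/s7.png 196 325.32 leg y -0.0928 x 0.0354
pics/s8.png 194 325.14 leg y -0.0952 x 0.0302
pics/s8.png 195 324.75 leg y -0.0950 x 0.0332
pics/s8.png 196 324.57 leg y -0.0944 x 0.0361
```

The scene camera puts the leg about 2.4 mm past the mark and kinematics about 1 mm: the last squeeze pulled it -y. I nudge the gripped, shut unit +y in small steps.

```bash
cat >> h.py <<'E'
def run(f,rows=(194,195,196),u0=323,u1=332,ch=0,bg=50):
    s=dict(np.load(f+'.npz'));im=cv2.imread(f).astype(float);o=[]
    for v in rows:
        r=im[v,u0:u1,ch]; w=np.clip(r-bg,0,None);k=np.argmax(w);sl=slice(max(k-1,0),k+2);u=u0+(np.arange(u1-u0)[sl]*w[sl]).sum()/w[sl].sum()
        p=onz(s,u,v,.024)[:2]-O;o.append(round(p@YA,4))
    print('leg cam',o)
E
python3 -m inch '{"dp":[[0,-0.5,0],[0,-0.5,0],[0,-0.5,0],[0,0,0],[0,0,0]],"yaw":[0,0,0,0,0]}' | tail -2;python3 - <<'E'
from h import *
st();snap('scene','pics/s9.png');run('pics/s9.png')
E
```

```text
force: [0.9, 4.0, 2.3]
opening: 0.316
t 10.22 cradle x 0.0005 y -0.0993 z 0.0926 jaw yaw err -0.03 toolx [ 0.  0. -1.] F [0.9 4.  2.3] open 27.5
leg cam [np.float64(-0.0952), np.float64(-0.0949), np.float64(-0.0944)]
```

```bash
for i in 1; do python3 -m inch '{"dp":[[0,-0.5,0],[0,-0.5,0],[0,-0.5,0],[0,-0.5,0],[0,-0.5,0],[0,-0.5,0],[0,0,0],[0,0,0]],"yaw":[0,0,0,0,0,0,0,0]}' | tail -2; python3 -c "
from h import *;st()";done; python3 -m inch '{"dp":[[0,-0.5,0],[0,-0.5,0],[0,-0.5,0],[0,-0.5,0],[0,0,0],[0,0,0]],"yaw":[0,0,0,0,0,0]}' | tail -2;python3 - <<'E'
from h import *
st();snap('scene','pics/s10.png');run('pics/s10.png')
E
```

```text
force: [-1.3, -8.4, 2.7]
opening: 0.315
t 10.93 cradle x 0.0005 y -0.0987 z 0.0927 jaw yaw err 0.07 toolx [-0.    -0.004 -1.   ] F [-1.3 -8.4  2.7] open 27.4
force: [-0.8, -6.1, 2.4]
opening: 0.312
t 11.43 cradle x 0.0005 y -0.0962 z 0.0927 jaw yaw err 0.04 toolx [ 0.    -0.003 -1.   ] F [-0.8 -6.1  2.4] open 27.1
leg cam [np.float64(-0.0918), np.float64(-0.0918), np.float64(-0.0919)]
```

```bash
python3 -m inch '{"dp":[[0,0.5,0],[0,0.5,0],[0,0,0],[0,0,0],[0,0,0],[0,0,0],[0,0,0],[0,0,0],[0,0,0],[0,0,0],[0,0,0],[0,0,0],[0,0,0],[0,0,0]],"yaw":[0,0,0,0,0,0,0,0,0,0,0,0,0,0]}' | tail -2;python3 - <<'E'
from h import *
st();c=snap('scene','pics/s11.png');run('pics/s11.png')
im=cv2.imread('pics/s11.png')
cv2.imwrite('pics/s11f.png',np.hstack([cv2.resize(im[185:212,305:335],None,fx=14,fy=14,interpolation=cv2.INTER_NEAREST),cv2.resize(im[145:215,300:350],(270,378),interpolation=cv2.INTER_CUBIC)]))
# lever angle: left edge of the bar end predicted for shut vs 0.1 rad open
L=-.0922
for th in(0,.1,.2):
    y=L-.016-.05*np.sin(th)-.0055;z=.054+.05*np.cos(th);p=proj(c,np.r_[O+XA*.012+YA*y,z]);print(th,p,'in zoom',420+(p[0]-300+.5)*5.4,(p[1]-145+.5)*5.4)
E
```

```text
force: [-0.7, -6.1, 3.0]
opening: 0.317
t 12.65 cradle x 0.0005 y -0.0961 z 0.0926 jaw yaw err 0.03 toolx [ 0.    -0.002 -1.   ] F [-0.7 -6.1  3. ] open 27.5
leg cam [np.float64(-0.0924), np.float64(-0.0921), np.float64(-0.0919)]
0 [320.82554967 163.7420897 ] in zoom 535.1579682343234 103.90728438695149
0.1 [318.70365512 163.20044186] in zoom 523.6997376241604 100.9823860329095
0.2 [316.60687163 162.81295977] in zoom 512.3771068098958 98.88998277837636
```

View pics/s11f.png

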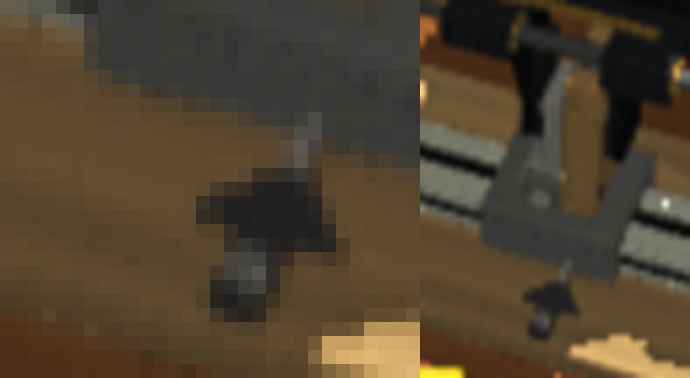

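View pics/s11.png

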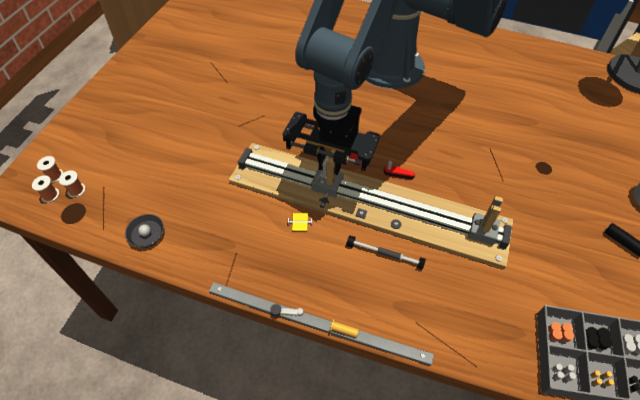

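Final state: the leg held still for 1 s, the camera reads leg -0.0921 against arrow -0.0924, and the lever is upright and gripped. The bystanders look undisturbed; one bat is partly hidden behind the hand. Handing in.

```bash
python3 -c "
from h import *
print(bot.hand_in());st()"
```

```text
the job is handed in; nothing more can be done
None
the job is handed in; nothing more can be done
```

I slid the leg about 110 mm with the lever open until its index finger stood on the arrow's centre line. Then I squeezed the lever shut step by step with the leg held there, and handed in at about 12.7 s with post and lever still gripped.

- **Mark:** In the last picture the leg read y ≈ -0.0921 (about -0.0919 to -0.0924), against -0.0924 for the arrow, so within about 0.5 mm. The hand's position suggests up to 1–2 mm towards +y. I trusted the camera because it shows finger and arrow in the same picture.
- **Correction after clamping:** The last squeeze dragged the leg about 2 mm past the mark. I pushed the shut, gripped unit back about 3 mm, so that last adjustment came after the lever was shut.
- **Lever:** It stands upright against the post in the picture. The opening reads 27.5 mm against the nominal 29.5 mm, which I put down to the pads or fingers giving slightly.
- **Holding:** Position and grip stayed steady for the last second, with about 6 N of sideways push left on the hand. All wrist forces I read were under 10 N.
- **Bystanders:** I saw none of them moved. One bat was partly hidden behind the hand, so I could not check it fully.

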